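# Lock the castle nut of a fan-flattening press

## Robot

A 6-joint arm with a two-finger parallel gripper is mounted at the origin on the work surface. World frame = base frame: x ahead of the robot, y to its left, z up, the work surface at z = 0. Lengths are in mm, angles in rad, forces in N, time in s.
With the tool pointing down it reaches from about 350 to 875 mm from the base axis. Payload 4.2 kg.
Tool frame: the origin (TCP) lies midway between the tips of the shut fingers; the grasp point (between the pads) lies 19 mm behind it (arm.grip_depth is the distance from the TCP to the grasp point, in mm); z points along the fingers, x is the direction in which the jaws open and shut, and the axes are right-handed (so a half turn about z gives the same grasp; the last joint's range is limited). The gripper opens to 85 mm and grips with 20 to 120 N. Pads are 22 mm wide; open, the fingers measure 114 mm over their backs; the gripper's body (76 mm by 85 mm) begins 54 mm behind the grasp point. The pads swing forward as they close: fully open they stand 13 mm farther back than shut.
Start: joints at [-1.007, 0.385, 0.008, 0, -1.194, -0.259], TCP at [187.58, -596.165, 231.312] pointing down, gripper open.
Joint ranges: [-3.14, 3.14], [-1.21, 2.06], [-1.07, 1.41], [-3.16, 2.05], [-2.99, -0.16], [-3.1, 3.1]. Speed limits (rad/s): [2.79, 2.79, 3.14, 3.14, 3.14, 3.14].

## Interface

Orientations are given as a unit quaternion [x, y, z, w].
In Python, from bench import arm, eyes, find_in, silhouettes gives the robot as it stands. The module is installed in compiled form; this text tells all that it offers.
- The arm moves only by the tool play_rows, never from a script. Its arguments are lists of equal length, an entry for each row: "offset": the shift along the world's x, y, z in mm, a list of three; "turn": the turn about the world's z in rad. In form: {"offset": [[x, y, z], ...], "turn": [turn, ...]}. A call has 1 to 12 rows; each row shifts and turns the pose as measured when the row begins; what a row does not reach is not made up. A row lasts 1/10 s, in which the tool goes at most 50 mm and 8.59 degrees, less where a joint would pass 70% of its speed; a pose out of reach is approached as far as the arm can. A call is refused whole if a number of a shift passes 50 or a number of a turn 0.15, either way. A call with a gripper value outside its range is refused whole. "grip" is the gripper's target within -1 to 1 (fully open at 1, half-way at 0, shut at -1), set as the call begins (left out, the last holds). The fingers move at their own pace and stop on an object; the grip force is fixed at half the most. Time passes only in rows, so rows that do not move let the fingers close. It gives the time, the measured TCP pose, the force and the opening at its end, in the units of the state.
- arm.read_state(): the state, without advancing time (a new reading comes with each control period).
- eyes.get_image(name): name is "scene" or "top"; returns (picture, depth): 480x640x3 uint8, red, green, blue; 480x640 float32, mm along the optical axis (not along the pixel's ray), 0 where there is no reading.
- eyes.camera_params(name): a dict with "camera_matrix" (3x3 intrinsics, pixels), "camera_from_world" (4x4, takes a point from world to camera coordinates). Camera axes: x right, y down, z forward; pixel columns grow to the right and rows downward; lengths in mm; the calibration is good to about 2 mm. A picture is of the moment at which its call begins. camera_params takes no time and is no camera call.
- arm.job_done(): hands the job in, once; it reports no verdict.
Trained networks look in the newest picture that a camera, given by its name, has taken for a name from the list of things; names that differ only in an ending like _2 or _b are one class to them, and where a whole thing is asked for, a point or a joint stands for the part that bears it (a point fixed in the world has none). Each returns a list of dicts, best first, with "score" (0 to 1); they miss things now and then, are a little off and sometimes report something else, mostly with a low value. They report only what shows in the picture. A call takes as long as a camera call. They do not tell look-alikes from the thing itself.
- find_in(camera, query): "bbox" ([centre column, centre row, width, height] in pixels, round what is visible of it).
- silhouettes(camera, query): "mask" (480x640 bool, what is visible of it) and "bbox" ([centre column, centre row, width, height] in pixels, round what is visible of it).
The state is a dict: "clock": time; "joints": joint angles; "joint_vel": joint speeds; "joint_efforts": joint torques, N m; "position": TCP position; "ee_rot": TCP orientation; "contact_force": force on the tool from outside, world axes, zero at the start; "wrist_torque": the same for the moment, N m; "gripper_width": finger opening in mm.
Only numpy, scipy, OpenCV 4.12 (cv2) and the standard library are available. Lean on these libraries where they do the work, as an engineer would, in place of code of your own. Each camera call takes 0.05 s, during which the arm holds its last target. There are 200 camera calls.

## Task

The fan press is still slack. Push the red-knobbed bar of its castle nut clockwise (seen from above) to the yellow tight line, then on only a little further, to the first place where a slot of the nut lines up with the cross hole in the stud (the bar then points straight away from the orange-headed locking pin); do not run past it. Then push the pin in fully home, until its head meets the guide, and leave the bowl, the paint plate and the red jar undisturbed.

Things in the scene. Friction and masses are not known exactly. Their poses are not given: they have to be found in the camera images.
- press: Wooden press bed, 240 x 360 x 20 mm, fixed to the table. Origin: centre of its underside, on the nut's vertical axis; z up. On it lie felt, two paper fans (handles out to its +x) and a wooden top board 170 x 200 mm (x, y) whose upper face is 50 mm above the table.
- tight_line (a point): Middle of the yellow tight line (44 x 6 mm) painted on the top board, running radially 44 to 88 mm from the nut's axis, under the bar; 51 mm above the table. Its x axis points radially outward.
- nut (a joint): Angle (rad) of the steel castle nut about the stud: 0 with its bar over the yellow line, growing clockwise from above (tightening); starts slack, -0.75 to -0.3; wanted place between 0.25 and 0.70. Needs 0.4 to 0.7 N m, more as it tightens; stays where left; stops at -1.0 and 1.15.
- nut_top (a point): Centre of the castle nut's top, on its axis: the nut is 76 mm across, its top 90 mm above the table, with 6 open slots 60 deg apart, about 13 mm wide, one exactly opposite the bar. The pin enters if a slot is within about 0.08 rad of the hole's direction. x points along the bar.
- knob (a point): Centre of the red ball knob (30 mm across) at the end of the nut's bar, 132 mm from the axis, 85 mm above the table. x points radially outward along the bar, z up. From 58 to 118 mm from the axis the bar is a level round rod, 14 mm thick, centre 85 mm up, 28 mm clear above the top board.
- stud: Fixed stud (31 mm across, top 101 mm above the table, white stripe on top along its cross hole) with the blue pin guide. Origin on the table on the nut's axis; z up; x points horizontally along the hole and guide, out to the pin's head. The nut is lined up when its bar points along -x of this frame.
- bridge (a point): Middle of the outer face of the bridge over the guide, 66 mm from the stud's axis, 90 mm up: the pin's head stops against it. Same axes as the stud. The guide is a channel 30 mm wide outside, its side walls' tops 86 mm above the table, 44 to 162 mm from the axis; the bridge (44 to 66 mm) tops out at 93 mm.
- pin_head (a point): Centre of the loose locking pin's orange head, an upright plate 36 mm wide (y), 40 high (z), 10 thick (x), 88 to 128 mm above the table; 138 to 150 mm from the stud's axis at the start, 71 mm when home. The brass pin (9 x 8 mm, 82 long) runs from it to -x, in the guide, centre 81 mm up; slides with about 1 N. Axes as the stud.
- bowl: Blue porcelain water bowl, 110 mm across, 60 mm high; origin under its centre. Bystander.
- palette: White paint plate, 150 mm across, 18 mm high; origin under its centre. Bystander.
- paintjar: Red paint jar, 56 mm across, 75 mm high; origin under its centre. Bystander.
Not all that is in view belongs to the job. What is shaped like the part that bears pin_head but pink is not meant.

How it is judged:
By the outcome, as a careful person would: the job done as asked, in the order asked, and still so for the second after the job is handed in, with the robot touching nothing.
It also fails if it takes over 51 s, if anything falls off the work surface, if the arm or the gripper's body presses on something with over 40 N, if the wrist force passes 120 N, or if a joint passes its speed limit or range.

## Working session

There is one attempt and no reset: what is moved stays moved. The work goes in short steps, Python scripts to look and compute and a tool call to move; the robot and the scene stay as the last step left them, time stands still between calls to the robot, and variables do not carry over. Pictures are saved under pics/ and viewed, on a budget of 10 in all, crops included, one or two more only if the job needs it, and the job is handed in when it is done.

Besides the shell and the picture viewer there is one more tool, called after "Emit:" by a JSON object that holds its "name" and its "arguments". play_rows: Moves the arm, as the interface text tells. Its arguments: {"type":"object","properties":{"offset":{"type":"array","items":{"type":"array","items":{"type":"number"}}},"turn":{"type":"array","items":{"type":"number"}},"grip":{"type":"number"}},"required":["offset","turn"]}

```bash
mkdir -p pics; cat > h.py <<'E'
import numpy as np, cv2
from bench import arm, eyes, find_in, silhouettes
def look(n,fn=None):
    im,d=eyes.get_image(n)
    if fn: cv2.imwrite('pics/'+fn,im[:,:,::-1])
    return im,d
def world(n,d,mask):
    p=eyes.camera_params(n);K=p['camera_matrix'];T=np.linalg.inv(p['camera_from_world'])
    v,u=np.nonzero(mask&(d>0));z=d[v,u]
    c=np.stack([(u-K[0,2])*z/K[0,0],(v-K[1,2])*z/K[1,1],z,np.ones_like(z)])
    return (T@c)[:3].T
def pix(n,P):
    p=eyes.camera_params(n);q=p['camera_from_world']@np.append(P,1);q=p['camera_matrix']@q[:3];return q[:2]/q[2]
E
python3 - <<'E'
from h import *
s=arm.read_state();print(s)
for n in('top','scene'):
    im,d=look(n,n+'0.png')
    for q in('knob','pin_head','stud','nut','press','bowl','palette','paintjar','tight_line'):
        for r in silhouettes(n,q)[:3]:
            P=world(n,d,r['mask'])
            if len(P): print(n,q,round(r['score'],2),np.round(r['bbox']),np.round(np.median(P,0)),np.round(P.min(0)),np.round(P.max(0)))
E
```

```text
{'clock': 0.0, 'joints': array([-1.00738789e+00,  3.85568125e-01,  6.60685804e-03, -5.33581862e-04,
       -1.19399093e+00, -2.58604171e-01]), 'joint_vel': array([ 0.00147178, -0.00021034,  0.00122398, -0.001421  ,  0.00042931,
       -0.00061763]), 'joint_efforts': array([ 1.63903901e-04, -3.92290449e+01,  1.88404799e+01,  4.18623984e+00,
       -4.68356215e-03, -4.88246798e-06]), 'position': array([ 187.41579858, -595.61570347,  230.20204536]), 'ee_rot': array([ 5.91641985e-01,  8.06200061e-01,  6.24998947e-04, -9.12581837e-04]), 'contact_force': array([0.2062356 , 0.50203079, 0.35893402]), 'wrist_torque': array([-0.01726498,  0.00268178, -0.03445385]), 'gripper_width': 85.603615424125}
top knob 0.74 [348. 238.  90.  25.] [572. -74.  87.] [ 549. -161.   19.] [593.  24. 105.]
top knob 0.72 [290. 250.  82.  66.] [560.  26.  86.] [487. -30.  48.] [618. 125. 103.]
top pin_head 0.92 [368. 237.  46.  19.] [ 570. -119.   87.] [ 550. -138.   77.] [585. -57. 132.]
top pin_head 0.67 [490. 181.  51.  23.] [ 684. -386.   17.] [ 669. -401.   -0.] [ 707. -310.   56.]
top pin_head 0.65 [353. 355.
[... 1149 characters left out ...]
 [ 659. -459.   -4.] [ 707. -305.   50.]
scene stud 0.84 [303. 244.  59.  46.] [580. -74.  83.] [ 552. -150.   21.] [591.  28. 101.]
scene nut 0.71 [348. 261.  96.  38.] [572.  41.  79.] [389. -52.  -4.] [616. 134.  99.]
scene press 0.87 [304. 297. 235. 147.] [626.  65.  27.] [ 389. -200.   -4.] [850. 210.  99.]
scene bowl 0.55 [403. 382.  69.  64.] [637. 290.  31.] [554. 212.  -4.] [710. 353.  61.]
scene palette 0.77 [290. 208.  55.  28.] [ 434. -266.    9.] [ 358. -355.   -4.] [ 581. -116.  126.]
scene paintjar 0.56 [240. 227.  23.  41.] [ 624. -218.   46.] [ 533. -357.   -4.] [ 643. -206.   77.]
scene tight_line 0.91 [329. 278. 129.  84.] [595.  49.  49.] [389. -99.  -2.] [677. 134. 100.]
```

```bash
python3 - <<'E'
import cv2
im=cv2.imread('pics/top0.png')[130:370,150:470]
cv2.imwrite('pics/topc.png',cv2.resize(im,(800,600),interpolation=3))
E
```

```text
(no output)
```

View pics/topc.png

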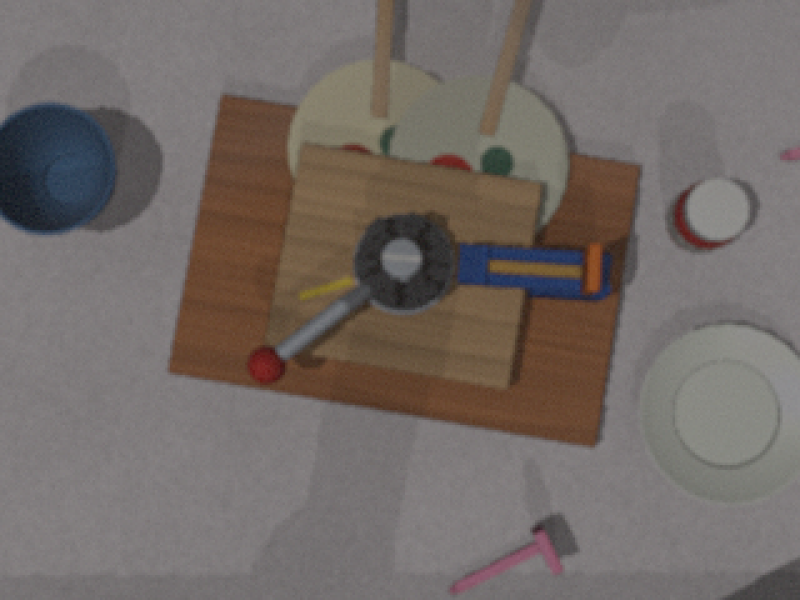

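View pics/scene0.png

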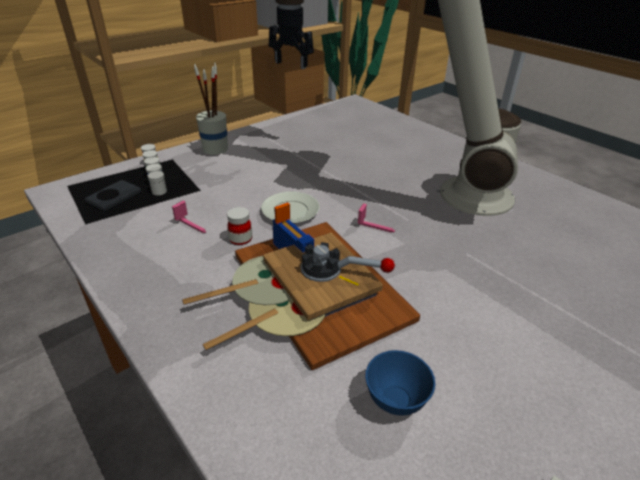

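The top crop shows the stud at (402,258), the knob at (266,365), the yellow line near (327,288), and the guide running right to the orange head at (593,268). Next I measure these by colour.

```bash
cat >> h.py <<'E'
def at_z(n,uv,z):
    p=eyes.camera_params(n);K=p['camera_matrix'];T=np.linalg.inv(p['camera_from_world'])
    r=T[:3,:3]@np.linalg.inv(K)@np.array([uv[0],uv[1],1.]);o=T[:3,3];return o+r*(z-o[2])/r[2]
def seg(im,lo,hi,box):
    h=cv2.cvtColor(im,cv2.COLOR_RGB2HSV);m=cv2.inRange(h,lo,hi)>0
    b=np.zeros_like(m);b[box[1]:box[3],box[0]:box[2]]=1;return m&b
def cen(m):
    v,u=np.nonzero(m);return np.array([u.mean(),v.mean()]),len(u)
def measure(n='top',fn=None):
    im,d=look(n,fn);B=(215,180,400,310);o={}
    for k,lo,hi,z in(('red',(0,150,60),(5,255,255),88),('red2',(174,150,60),(180,255,255),88),('orange',(6,170,110),(16,255,255),120),('blue',(105,130,40),(125,255,255),86),('yellow',(22,140,90),(34,255,255),51)):
        m=seg(im,lo,hi,B)
        if m.any():
            c,N=cen(m);o[k]=(c.round(1),N,at_z(n,c,z).round(1))
            P=world(n,d,m);o[k]+=(np.median(P,0).round(1),)
    return o,im,d
E
python3 - <<'E'
from h import *
o,im,d=measure()
for k in o:print(k,*o[k])
# stud top: depth pts z>96 near nut
yy,xx=np.mgrid[:480,:640]
P=world('top',d,(abs(xx-311)<25)&(abs(yy-233)<25))
S=P[(P[:,2]>96)&(P[:,2]<106)];print('stud',S.mean(0),len(S))
N=P[(P[:,2]>86)&(P[:,2]<95)];print('nut',N.mean(0),len(N))
h=cv2.cvtColor(im,cv2.COLOR_RGB2HSV)
print('studpix',at_z('top',(150+402/2.5,130+258/2.5),101))
m=seg(im,(105,130,40),(125,255,255),(215,180,400,310))
v,u=np.nonzero(m);W=np.array([at_z('top',(a,b),86)[:2] for a,b in zip(u,v)])
print('guide dir',cv2.fitLine(W.astype(np.float32),cv2.DIST_L2,0,.01,.01).ravel(),W.min(0),W.max(0))
print(im[:,:,0].mean(), eyes.camera_params('top'))
p=eyes.camera_params('scene');print(np.linalg.inv(p['camera_from_world'])[:3,3])
E
```

```text
red [271.2 258.1] 183 [530.4  86.   88. ] [498.2 112.   96. ]
red2 [256.3 274.4] 9 [499.3 114.5  88. ] [498.2 111.4  98.7]
orange [387.1 236.3] 88 [ 568.  -133.4  120. ] [ 567.8 -132.2  128.4]
blue [358.3 237.8] 492 [568.6 -82.4  86. ] [567.8 -83.9  87.2]
yellow [279.8 245. ] 65 [558.5  73.3  51. ] [558.4  72.9  51.3]
stud [578.15732175  10.52905354 101.16657738] 197
nut [575.42060473   9.88943533  90.77236214] 436
studpix [576.77395796   9.073908   101.        ]
guide dir [ 1.4793457e-01  9.8899716e-01  5.6865729e+02 -8.2349686e+01] [ 548.45223712 -149.5047472 ] [588.09358509 -35.23225409]
107.03866861979166 {'camera_matrix': array([[453.97798683,   0.        , 323.7755292 ],
       [  0.        , 453.97798683, 237.95182235],
       [  0.        ,   0.        ,   1.        ]]), 'camera_from_world': array([[-6.63140418e-03, -9.99948951e-01, -7.62365993e-03,
        -1.10579698e+01],
       [-9.95856283e-01,  7.29536665e-03, -9.06478937e-02,
         5.74418116e+02],
       [ 9.06988836e-02,  6.99094682e-03, -9.95853824e-01,
         9.13307496e+02],
       [ 0.00000000e+00,  0.00000000e+00,  0.00000000e+00,
         1.00000000e+00]])}
[1041.89032322  550.5413703   658.41476353]
```

```bash
cat > ang.py <<'E'
from h import *
from scipy.optimize import least_squares
def pts(d,m,zl,zh):
    P=world('top',d,m);return P[(P[:,2]>zl)&(P[:,2]<zh)]
def line(P): 
    f=cv2.fitLine(P[:,:2].astype(np.float32),cv2.DIST_HUBER,0,.01,.01).ravel();return f
S=np.array([577.5,10.])
def a(v): return np.arctan2(v[1],v[0])
E
python3 - <<'E'
from ang import *
im,d=look('top')
full=np.zeros((480,640),bool);full[170:320,210:410]=1
P=pts(d,full,96,106);P=P[np.hypot(*(P[:,:2]-S).T)<20];c=(P.min(0)+P.max(0))/2
print('stud top',P.mean(0),P.min(0),P.max(0))
P=pts(d,full,86,95);P=P[(np.hypot(*(P[:,:2]-S).T)<39)];print('nut mid',np.percentile(P,1,0)/2+np.percentile(P,99,0)/2)
m=seg(im,(105,110,30),(125,255,255),(215,180,400,310))
P=pts(d,m,83,96);print('guide',line(P),P[:,:2].mean(0),len(P))
v=S-P[:,:2].mean(0);print('ang from mean',a(v),'fit',a(np.abs(line(P)[:2])))
m=seg(im,(14,80,50),(28,255,255),(340,225,385,250));P=world('top',d,m);P=P[(P[:,2]>80)&(P[:,2]<92)&(P[:,1]<-40)]
print('pin',P[:,:2].mean(0),len(P),a(S-P[:,:2].mean(0)),line(P))
m=seg(im,(6,170,110),(16,255,255),(370,215,400,260));P=pts(d,m,115,135);v=S-P[:,:2].mean(0);print('head',P.mean(0),a(v),np.hypot(*v),P.min(0),P.max(0))
m=seg(im,(0,150,60),(5,255,255),(245,262,270,285));c,N=cen(m);w=at_z('top',c,87);print('knob',w,a(w[:2]-S),np.hypot(*(w[:2]-S)))
P=pts(d,full,80,96);r=P[:,:2]-S;R=np.hypot(*r.T);A=np.arctan2(r[:,1],r[:,0]);k=(R>58)&(R<112)&(A>1.2)&(A<3);print('bar ang',np.median(A[k]),line(P[k]),k.sum())
w=at_z('top',(279.8,245),51);print('yellow',a(w[:2]-S))
E
```

```text
stud top [578.1479476   10.59976227 101.08167004] [563.72186708  -4.57407579  97.15776644] [592.6548446   25.80456855 105.62482655]
nut mid [578.40604725  10.89439766  90.35893519]
guide [ 8.944229e-03 -9.999600e-01  5.739071e+02 -7.697958e+01] [570.93275572 -78.74496534] 462
ang from mean 1.4969296499757572 fit 1.561852
pin [569.965737   -92.92884992] 161 1.4977278939283851 [ 7.4334733e-02  9.9723333e-01  5.6993176e+02 -9.2776245e+01]
head [ 566.36658168 -132.25967108  128.52634065] 1.4926942804550754 142.69466359558425 [ 549.6118496  -136.47779591  124.28932484] [ 582.86548912 -128.14303968  131.37207513]
knob [496.29943139 116.41754626  87.        ] 2.2225892950872685 133.8589798832855
bar ang 2.2197685408124057 [  0.6225892  -0.7825489 525.9976     77.8184   ] 202
yellow 1.8627321012694331
```

Emit:
{"name": "play_rows", "arguments": {"offset": [[50,0,0],[50,0,0],[50,0,0],[45,50,0],[40,50,0],[0,50,0],[0,50,0],[0,50,0],[0,50,0],[0,50,0],[0,50,0],[0,50,0]], "turn": [0,0,0,0,0,0,0.06,0.06,0.06,0.06,0.06,0.06], "grip": -1}}

```text
clock: 2.3
position: [406.4, -171.0, 227.6]
ee_rot: [0.436, 0.9, -0.001, 0.0]
contact_force: [0.8, -0.4, 1.0]
gripper_width: 0.2
```

Emit:
{"name": "play_rows", "arguments": {"offset": [[10,40,0],[20,48,0],[20,48,0],[20,48,0],[17,48,-10],[0,0,-35],[0,0,-40],[0,0,-40],[0,0,-40],[0,0,0]], "turn": [0,0,0,0,0,0,0,0,0,0]}}

```text
clock: 3.3
position: [491.9, 65.7, 64.8]
ee_rot: [0.429, 0.903, 0.006, 0.008]
contact_force: [-0.3, -0.2, 0.2]
gripper_width: 0.4
```

```bash
python3 - <<'E'
import numpy as np
S=np.array([578.2,10.7]);p=np.array([491.9,65.7]);P=[]
for t,o in [(2.23,22),(2.16,18),(2.09,18),(2.02,18),(1.95,18),(1.88,18),(1.81,18),(1.74,18),(1.67,18),(1.64,18),(1.57,18),(1.49,18)]:
    q=S+95*np.array([np.cos(t),np.sin(t)])-o*np.array([np.sin(t),-np.cos(t)]);print(t,q.round(1),(q-p).round(1));p=q
E
```

```text
2.23 [502.6  72.3] [10.7  6.6]
2.16 [510.4  79.7] [7.8 7.4]
2.09 [515.4  84.2] [5.  4.6]
2.02 [520.7  88.5] [5.3 4.2]
1.95 [526.3  92.3] [5.6 3.8]
1.88 [532.1  95.7] [5.8 3.4]
1.81 [538.2  98.7] [6.1 3. ]
1.74 [544.5 101.3] [6.3 2.6]
1.67 [550.9 103.5] [6.4 2.1]
1.64 [553.7 104.2] [2.8 0.8]
1.57 [560.3 105.7] [6.6 1.5]
1.49 [567.9 106.8] [7.7 1.1]
```

Emit:
{"name": "play_rows", "arguments": {"offset": [[11,7,0],[8,7,0],[5,5,0],[5,4,0],[6,4,0],[6,3,0],[6,3,0],[6,3,0],[6,2,0],[0,0,0]], "turn": [0,-0.07,-0.07,-0.07,-0.07,-0.07,-0.07,-0.07,-0.07,0]}}

```text
clock: 4.3
position: [535.0, 97.1, 71.1]
ee_rot: [0.675, 0.738, -0.016, -0.009]
contact_force: [-1.9, -0.4, -1.1]
gripper_width: 0.2
```

```bash
cat > bar.py <<'E'
from ang import *
import sys
S=np.array([578.2,10.7])
im,d=look('top',sys.argv[1])
h=cv2.cvtColor(im,cv2.COLOR_RGB2HSV)
m=((h[...,0]<6)|(h[...,0]>174))&(h[...,1]>140)&(h[...,2]>50)
b=np.zeros_like(m);b[195:285,235:285]=1;m&=b
n,l,st,ce=cv2.connectedComponentsWithStats(m.astype(np.uint8))
for i in range(1,n):
    if st[i,4]>8:
        w=at_z('top',ce[i],87)[:2]-S;print('red',ce[i],st[i,4],'ang',a(w),'r',np.hypot(*w))
full=np.zeros((480,640),bool);full[170:320,210:410]=1
P=pts(d,full,80,96);r=P[:,:2]-S;R=np.hypot(*r.T);A=np.arctan2(r[:,1],r[:,0]);k=(R>56)&(R<112)&(A>1.2)&(A<2.4);print('bar ang',np.median(A[k]),a(-line(P[k])[:2]*np.sign(-line(P[k])[1])),k.sum())
print(arm.read_state()['position'])
E
python3 bar.py b1.png
```

```text
bar ang 1.763966172939452 1.0254295 22
[535.22986983  97.10512081  71.40627786]
```

```bash
cat > sc.py <<'E'
from ang import *
import sys
S=np.array([578.2,10.7])
im,d=look('scene',sys.argv[1]) 
h=cv2.cvtColor(im,cv2.COLOR_RGB2HSV)
m=((h[...,0]<5)|(h[...,0]>174))&(h[...,1]>140)&(h[...,2]>50)
b=np.zeros_like(m);b[225:330,330:440]=1;m&=b
n,l,st,ce=cv2.connectedComponentsWithStats(m.astype(np.uint8))
for i in range(1,n):
    if st[i,4]>8:
        w=at_z('scene',ce[i],86)[:2]-S;print('red',ce[i],st[i,4],'ang',a(w),'r',np.hypot(*w),'depth',np.median(world('scene',d,l==i),0))
cv2.imwrite('pics/c_'+sys.argv[1],cv2.resize(im[190:340,240:440,::-1],(800,600)))
E
python3 sc.py s1.png
```

```text
red [377.68047337 282.14201183] 169 ang 1.811977470652962 r 134.01113549415746 depth [551.08543128 144.82561905  91.50190156]
```

View pics/c_s1.png

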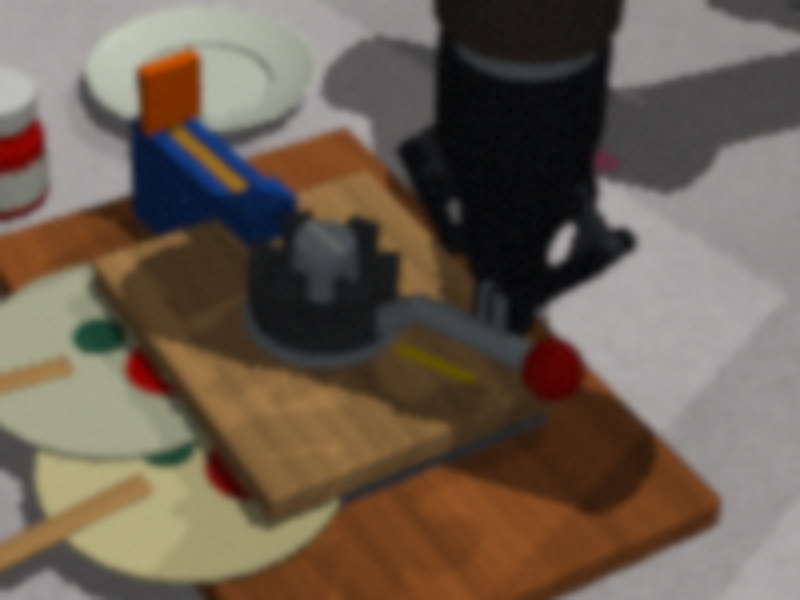

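The scene crop shows the fingers behind the bar, the knob at (553,370) in the crop just past the yellow line, and everything else undisturbed. I continue pushing in small steps.

Emit:
{"name": "play_rows", "arguments": {"offset": [[6,2,-6],[6,2,-4],[6,1,-2],[5,1,0],[0,0,0]], "turn": [0,0,-0.03,-0.03,0]}}

```text
clock: 4.9
position: [556.2, 103.1, 65.8]
ee_rot: [0.695, 0.719, -0.016, -0.01]
contact_force: [-1.6, 0.5, -2.5]
gripper_width: -0.4
```

```bash
python3 sc.py s2.png; python3 - <<'E'
from ang import *
S=np.array([578.2,10.7])
im=cv2.imread('pics/scene0.png')[:,:,::-1].copy();h=cv2.cvtColor(im,cv2.COLOR_RGB2HSV)
m=((h[...,0]<5)|(h[...,0]>174))&(h[...,1]>140)&(h[...,2]>50);b=np.zeros_like(m);b[250:280,370:410]=1
c,n=cen(m&b);w=at_z('scene',c,86)[:2]-S;print('start',c,n,a(w),np.hypot(*w))
p=lambda t:(pix('scene',[S[0]+132*np.cos(t),S[1]+132*np.sin(t),85]))
print(p(2.23),p(1.49))
# orange head & guide from scene
m=seg(im,(6,170,110),(16,255,255),(270,200,305,240));c,n=cen(m);print('head',c,n,'pred',pix('scene',[S[0]-143*np.cos(1.49),S[1]-143*np.sin(1.49),108]))
E
```

```text
red [367.93264249 290.54404145] 193 ang 1.5852103965155027 r 134.8194427030631 depth [580.89901935 149.57825047  91.48217363]
start [387.21768707 264.61904762] 147 2.232325956527033 134.8679798270115
[385.67534061 264.89562711] [361.66159032 293.02610189]
head [282.58947368 211.52105263] 190 pred [281.2514481 212.3500667]
```

Emit:
{"name": "play_rows", "arguments": {"offset": [[4,0,0],[2,0,0],[0,0,0]], "turn": [-0.02,-0.02,0]}}

```text
clock: 5.25
position: [559.4, 103.9, 66.3]
ee_rot: [0.709, 0.705, -0.017, -0.013]
contact_force: [-1.6, 0.6, -1.0]
gripper_width: 0.3
```

```bash
python3 sc.py s3.png;python3 bar.py b3.png
```

```text
red [365.98958333 291.55208333] 192 ang 1.5509808148637994 r 134.49355254460448 depth [585.38560116 149.03065656  91.68870397]
bar ang 1.4337788174286246 1.5828922 6
[559.47038397 103.86222005  66.34545728]
```

Emit:
{"name": "play_rows", "arguments": {"offset": [[4,0,0],[2,0,0],[0,0,0]], "turn": [0,0,0]}}

```text
clock: 5.65
position: [562.7, 104.0, 66.4]
ee_rot: [0.709, 0.705, -0.018, -0.014]
contact_force: [-2.8, 0.4, -1.8]
gripper_width: 0.2
```

```bash
python3 sc.py s4.png
```

```text
red [364.05154639 292.69587629] 194 ang 1.5151250735661352 r 134.59825406493005 depth [590.12393007 148.95826085  91.39589002]
```

Emit:
{"name": "play_rows", "arguments": {"offset": [[-25,0,0],[-25,0,0],[-10,0,40],[-30,-30,45],[-40,-40,0],[-30,-50,0],[-20,-50,0],[0,-50,0],[0,-50,0],[0,0,0]], "turn": [0,0,0,0,0,0,0,0,0,0]}}

```text
clock: 6.7
position: [414.0, -154.1, 161.8]
ee_rot: [0.702, 0.712, 0.01, 0.011]
contact_force: [-0.1, 1.4, -0.8]
gripper_width: 0.1
```

```bash
python3 sc.py s5.png;python3 bar.py b5.png; python3 - <<'E'
import cv2
im=cv2.imread('pics/b5.png')[165:305,235:405]
cv2.imwrite('pics/b5c.png',cv2.resize(im,(728,600),interpolation=2))
E
```

```text
red [363.97849462 292.72043011] 186 ang 1.5140159747012216 r 134.5690657497308 depth [590.13425989 149.42362267  91.29508022]
red [242.         229.73793103] 145 ang 1.5123862954103444 r 132.5882525293843
bar ang 1.5090199728467535 1.5172337 205
[ 414.15885226 -150.81139903  161.51026517]
```

View pics/b5c.png

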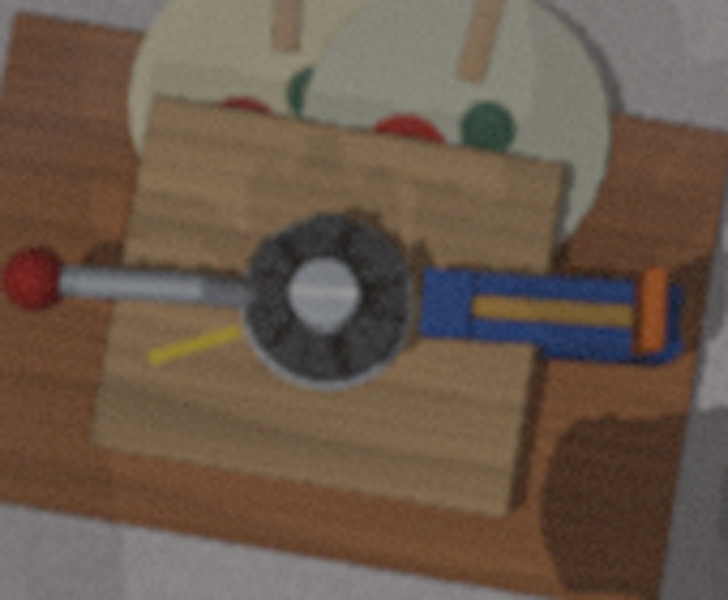

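The bar lies collinear with the guide, about 0.02 rad short of ideal. Next is the pin.

Emit:
{"name": "play_rows", "arguments": {"offset": [[30,-15,0],[45,-10,0],[45,-2,0],[29,0,0],[0,0,0],[0,0,-20],[0,0,-30],[0,0,-13],[0,0,0]], "turn": [0.02,0.02,0.02,0,0,0,0,0,0]}}

```text
clock: 7.7
position: [579.6, -165.8, 103.2]
ee_rot: [0.669, 0.743, 0.017, 0.021]
contact_force: [0.0, -1.0, 0.3]
gripper_width: 0.2
```

Emit:
{"name": "play_rows", "arguments": {"offset": [[-10,-2,-2],[-6,0,-3],[0,0,-2],[0,0,0]], "turn": [-0.07,-0.07,-0.04,0]}}

```text
clock: 8.1
position: [566.0, -163.2, 100.3]
ee_rot: [0.732, 0.681, 0.018, 0.026]
contact_force: [0.2, 0.5, 0.3]
gripper_width: 0.0
```

Emit:
{"name": "play_rows", "arguments": {"offset": [[-2,4,-4],[0,8,-2],[0,8,0],[1,8,0],[1,8,0],[0,8,0],[1,8,0],[0,0,0]], "turn": [0,0,0,0,0,0,0,0]}}

```text
clock: 8.9
position: [568.9, -104.8, 96.5]
ee_rot: [0.729, 0.683, 0.019, 0.028]
contact_force: [0.4, 1.3, 0.1]
gripper_width: -0.0
```

```bash
python3 sc.py s6.png
```

```text
red [363.92896175 292.72131148] 183 ang 1.513464866634746 r 134.5183525180364 depth [590.66525375 149.20697413  91.25452951]
```

View pics/c_s6.png

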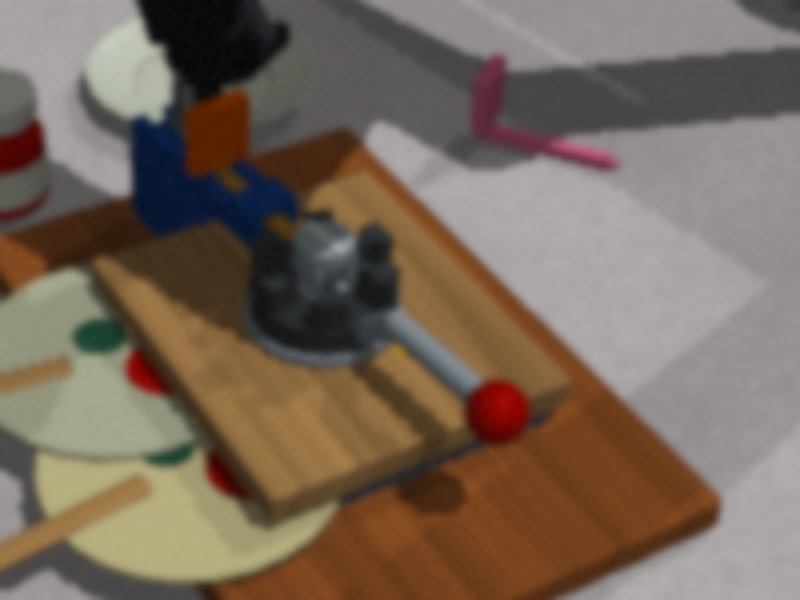

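The pin is sliding through the guide: the head at (217,132) in the crop is moving toward the bridge, and the pin shows past the bridge at (283,226), heading for the nut. The bar has not moved.

Emit:
{"name": "play_rows", "arguments": {"offset": [[0,5,0],[1,5,0],[0,5,0],[0,4,0],[0,4,0],[0,3,0],[0,0,0]], "turn": [0,0,0,0,0,0,0]}}

```text
clock: 9.65
position: [570.1, -78.1, 96.9]
ee_rot: [0.73, 0.683, 0.019, 0.028]
contact_force: [-0.4, -2.1, 0.2]
gripper_width: 0.0
```

Emit:
{"name": "play_rows", "arguments": {"offset": [[0,4,0],[0,4,0],[0,4,0],[0,4,0]], "turn": [0,0,0,0]}}

```text
clock: 10.05
position: [569.3, -77.8, 97.7]
ee_rot: [0.73, 0.682, 0.01, 0.034]
contact_force: [2.6, -18.8, -0.5]
gripper_width: -0.2
```

The pin has stopped hard (19 N with no further motion), so it is home or blocked. I back off and check.

Emit:
{"name": "play_rows", "arguments": {"offset": [[0,-20,0],[0,-40,0],[0,-40,20],[-10,-20,50],[-50,0,20],[-50,0,0],[-50,0,0],[0,0,0]], "turn": [0,0,0,0,0,0,0,0]}}

```text
clock: 10.85
position: [408.5, -201.4, 182.9]
ee_rot: [0.732, 0.681, 0.009, 0.032]
contact_force: [0.3, -0.2, -0.0]
gripper_width: -0.4
```

```bash
python3 sc.py s7.png;python3 bar.py b7.png; python3 - <<'E'
from ang import *
S=np.array([578.2,10.7])
im,d=look('top','b8.png')
m=seg(im,(6,170,110),(16,255,255),(325,215,400,260));P=pts(d,m,115,135);v=S-P[:,:2].mean(0);print('head',P.mean(0),a(v),np.hypot(*v))
for q in('bowl','palette','paintjar'):
    for r in silhouettes('top',q)[:1]:
        P=world('top',d,r['mask']);print(q,np.round(r['bbox']),np.round(np.median(P,0)))
a1=cv2.resize(im[165:305,235:405,::-1],(400,330));b=cv2.resize(cv2.imread('pics/c_s7.png'),(400,330))
cv2.imwrite('pics/fin.png',np.hstack([a1,b]))
E
```

```text
red [364.01081081 292.71351351] 185 ang 1.5144562717113075 r 134.5897108446135 depth [590.32814336 148.9051099   91.29947249]
red [241.92361111 229.65277778] 144 ang 1.5111941426422701 r 132.74789105075757
bar ang 1.507632755492341 1.5188944 204
[ 414.62793822 -201.95533439  184.29286169]
head [570.75898127 -60.48573387 128.19269465] 1.466644928265787 71.5735807854506
bowl [170. 198.  52.  51.] [664. 310.  27.]
palette [444. 288.  76.  61.] [ 467. -255.   10.]
paintjar [434. 216.  33.  30.] [ 614. -231.   75.]
```

View pics/fin.png

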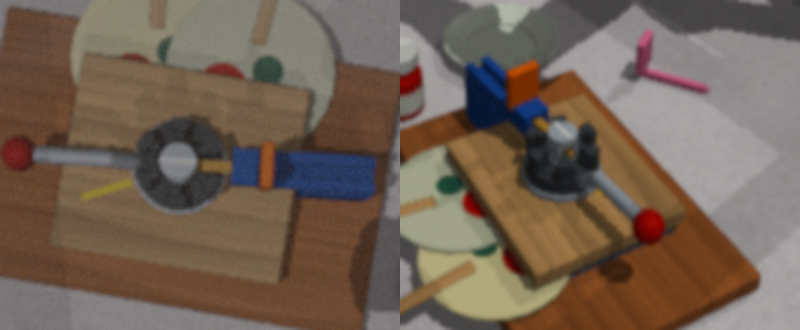

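The head is 71.6 mm from the axis (71 is home), against the bridge, and the pin passes through the nut and stud. The plate's median shifted only because the arm partly hides it.

```bash
python3 -c "
from bench import arm;print(arm.job_done())"
```

```text
the job is handed in; nothing more can be done
None
```

I pushed the bar clockwise past the yellow line to the first slot that lines up, then pushed the pin home. The job was handed in at about 11 s.

- **Nut:** the bar's final direction reads 1.51 rad in both cameras, against about 1.49 rad for the line straight away from the pin. That is about 0.02 rad short, well inside the 0.08 rad allowance. By my estimate the nut stands at about 0.35 rad. The bar did not move while the pin went in.
- **Pin:** the head stopped hard at about 19 N. After I backed off it measured 71.6 mm from the stud's axis, where 71 mm is fully home. The pictures show the head against the bridge and the pin through the nut and stud.
- **Bystanders:** the bowl and the jar were within about 1 mm of where they started.
- **One disagreement:** the plate's measured centre came out 12 mm off in the last check. The retracted arm was partly covering it in that view, and the arm never came near the plate, so I take this as a masking effect. I did not re-measure it with a clear view.

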